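# Find the till's hidden catch by feel

### The arm

A 6-joint arm with a two-finger parallel gripper is mounted at the origin on the work surface. World frame = base frame: x ahead of the robot, y to its left, z up, the work surface at z = 0. Lengths are in m, angles in degrees, forces in N, time in s.
With the tool pointing down it reaches from about 0.35 to 0.725 m from the base axis. Payload 6 kg.
Tool frame: the origin (TCP) lies between the finger pads; the fingertips stand 14 mm ahead of it and the grasp point (between the pads) lies 5 mm behind it; z points along the fingers, y is the direction in which the jaws open and shut (so a half turn about z gives the same grasp; the last joint's range is limited). The gripper opens to 85 mm and grips with 20 to 120 N. Pads are 22 mm wide; open, the fingers measure 114 mm over their backs; the gripper's body (76 mm by 85 mm) begins 54 mm behind the grasp point. The pads swing forward as they close: fully open they stand 13 mm farther back than shut.
Start: joints at [-57.657, 2.303, 4.859, 0, -92.561, -19.12], TCP at [0.137, -0.584, 0.245] pointing down, gripper open.
Joint ranges: [-146.85, 146.85], [-73.84, 115.35], [-62.03, 85.46], [-188.31, 113.3], [-161.28, -10.13], [-171.36, 171.36]. Speed limits (degrees/s): [147.25, 147.25, 172.46, 180, 180, 180].

### API

Orientations are given as a 3x3 rotation matrix whose columns are the frame's x, y, z axes.
In Python, from bench import * gives the robot as it stands.
- The arm moves only by the shell command python3 -m inch 'ROWS'. ROWS is JSON, a list of rows, each a list of 3 entries, a list of its own where there are three numbers: the gripper's target within -1 to 1 (shut at 1, half-way at 0, fully open at -1), then the shift along the tool's x, y, z as a fraction of full scale, then the turn about the tool's z as a fraction of full scale. In form: [[gripper, [dx, dy, dz], roll], ...]. A call has 1 to 8 rows; each row is the pose to reach, as a shift and turn from the pose commanded when the call began, along the tool's axes at that moment, turning the shorter way round; what a row does not reach only later rows make up. Full scale, the value 1, is 0.15 m for a shift and 360 degrees for a turn. A row lasts 1/10 s, in which the tool goes at most 50 mm and 8.59 degrees, less where a joint would pass 70% of its speed; a pose out of reach is approached as far as the arm can. A call with a number of a shift or a turn outside -1 to 1 is refused whole. A call with a gripper value outside its range is refused whole. The fingers move at their own pace and stop on an object; the grip force is fixed at half the most. Time passes only in rows, so rows that repeat a pose let the fingers close. It gives the time, the measured TCP pose, the force and the opening at its end, in the units of the state.
- observe(): the state, without advancing time (a new reading comes with each control period).
- capture(name): name is "scene" or "top" or "wrist"; returns a dict with "color" (480x640x3 uint8, red, green, blue), "fov_y" (degrees; the focal length in pixels is half the picture's height over the tangent of half this angle, whatever the lens; pixels are square), "cx", "cy" (the principal point, pixels), "world_from_camera" (4x4, takes a point from camera to world coordinates). Camera axes: x right, y down, z forward; pixel columns grow to the right and rows downward; lengths in m; the calibration is good to about 2 mm. The wrist camera is an equidistant fisheye: a pixel r from the principal point sees the ray r / f radians off the axis. A picture is of the moment at which its call begins. There is no depth.
- job_done(): hands the job in, once; it reports no verdict.
The state is a dict: "time_s": time; "joint_positions": joint angles; "joint_vel": joint speeds; "joint_efforts": joint torques, N m; "position": TCP position; "tool_rot": TCP orientation; "wrist_force": force on the tool from outside, world axes, zero at the start; "torque": the same for the moment, N m; "gripper_width": finger opening in m.
Only numpy, scipy, OpenCV 4.12 (cv2) and the standard library are available. Lean on these libraries where they do the work, as an engineer would, in place of code of your own. Each camera call takes 0.05 s, during which the arm holds its last target.

### The job

The cash till on the parts counter has four look-alike flush discs in its flat top; one is the hidden catch and the others are rigid blanks. Feel along them with closed fingertips, press the one that gives until the drawer springs open, then let it come back up and move clear. Leave the carton, bearing, oil bottle and mug where they stand.

Things in the scene. Friction and masses are not known exactly. Their poses are not given: they have to be found in the camera images.
- till: the cash till: a grey painted steel case, 280 mm deep (x) x 360 mm wide (y) x 110 mm high, fixed to the counter, with a flat top. Origin at the centre of its underside; own x axis points to its rear, away from the robot, own z up. Its drawer front, dark steel with no handle, is on the -x side.
- till_top (a point): centre of the till's flat top. At own x = -50 mm lies a row along y of four round holes, 49 mm across, 75 mm apart, each filled by a grey disc 45 mm across, its face 2 mm below the flat top. One disc, in a different place each run, is the hidden catch; the other three are rigid blanks. They look exactly alike: only pressing tells.
- spot0 (a point): centre of the till's disc place no. 0 (own y = -112.5 mm), at the height of the flat top; the disc's face lies 2 mm lower. Axes as the till's.
- spot1 (a point): centre of the till's disc place no. 1 (own y = -37.5 mm), at the height of the flat top; the disc's face lies 2 mm lower. Axes as the till's.
- spot2 (a point): centre of the till's disc place no. 2 (own y = 37.5 mm), at the height of the flat top; the disc's face lies 2 mm lower. Axes as the till's.
- spot3 (a point): centre of the till's disc place no. 3 (own y = 112.5 mm), at the height of the flat top; the disc's face lies 2 mm lower. Axes as the till's.
- catch (a joint): travel of the hidden catch (m): 0 up (its face 2 mm below the flat top), 0.006 fully pressed straight down. Sprung: starts to give at 3 N, needs 5.4 N when fully down, comes back up when let go. At about 0.004 it releases the drawer.
- drawer (a joint): opening of the cash drawer (m): 0 shut and latched, 0.060 fully out towards the till's own -x. When the catch is pressed far enough a spring slides it out in about half a second and it stays out; it cannot be opened otherwise.
- carton: small closed cardboard parts carton, 50 x 70 x 40 mm, standing on the rear of the till's top; origin at the centre of its underside
- bearing: loose steel ball-bearing ring, 52 mm across, 15 mm high, lying on the rear of the till's top; origin at the centre of its underside
- oil: grey oil bottle, 64 mm across, 150 mm high, standing on the counter to the left (+y) of the till; origin at the centre of its underside
- mug: white mug, 80 mm across, 90 mm high, standing on the counter to the right (-y) of the till; origin at the centre of its underside

How it is judged (in metres and radians):
On the way, in this order (a step that is already met when the one before it is completed fails the run):
1. the hidden catch is pressed in by more than 3 mm (value of joint catch above 0.003 m), for 0.02 s.
2. the drawer springs open by more than 40 mm (value of joint drawer above 0.04 m), for 0.1 s.
At the end, for the whole second after the job is handed in: The drawer stands open by more than 50 mm, the catch is back up (pressed in less than 1.5 mm), and the carton, bearing, oil bottle and mug are within 20 mm of where they stood (value of joint drawer above 0.05 m and value of joint catch below 0.0015 m and distance of each of carton, bearing, oil, mug from where it was at the start of the episode below 0.02 m); the robot touches nothing.
It fails at once if the carton is lifted, carried or pushed more than 20 mm from its place (distance of carton from where it was at the start of the episode above 0.02 m).
It fails at once if the bearing is lifted, carried or pushed more than 20 mm from its place (distance of bearing from where it was at the start of the episode above 0.02 m).
It fails at once if the oil is lifted, carried or pushed more than 20 mm from its place (distance of oil from where it was at the start of the episode above 0.02 m).
It fails at once if the mug is lifted, carried or pushed more than 20 mm from its place (distance of mug from where it was at the start of the episode above 0.02 m).
It also fails if it takes over 45 s, if anything falls off the work surface, if the arm or the gripper's body presses on something with over 40 N, if the wrist force passes 120 N, or if a joint passes its speed limit or range.

## Working session

There is one attempt and no reset: what is moved stays moved. The work goes in short steps, Python scripts to look and compute and a shell command to move; the robot and the scene stay as the last step left them, time stands still between calls to the robot, and variables do not carry over. Pictures are saved under pics/ and viewed, and the job is handed in when it is done.

```bash
mkdir -p pics; ls; python3 - <<'E'
from bench import *
import cv2
print(observe())
for n in("scene","top","wrist"):
    c=capture(n); cv2.imwrite(f"pics/{n}0.png",c["color"][:,:,::-1]); print(n,c["fov_y"],c["cx"],c["cy"],c["world_from_camera"])
E
```

```text
pics
{'time_s': 0.0, 'joint_positions': array([-5.76561233e+01,  2.33771213e+00,  4.80178701e+00, -2.69827429e-02,
       -9.25610665e+01, -1.91191683e+01]), 'joint_vel': array([ 0.09671206, -0.02019742,  0.04469123,  0.01290846, -0.01747006,
       -0.03918578]), 'joint_efforts': array([-1.90216460e-04, -3.68207538e+01,  3.47412300e+01,  6.93223044e+00,
       -5.48093172e-03, -2.93546964e-05]), 'position': array([ 0.13727224, -0.58377286,  0.24428157]), 'tool_rot': array([[-9.73475586e-01, -2.28790350e-01, -5.08186315e-04],
       [-2.28790888e-01,  9.73474140e-01,  1.68188893e-03],
       [ 1.09906279e-04,  1.75354621e-03, -9.99998456e-01]]), 'wrist_force': array([-0.64782402, -0.09308918, -0.48672318]), 'torque': array([ 0.02690158, -0.02993416,  0.03217929]), 'gripper_width': 0.08521275978941414}
scene 42.289082004106405 314.8112480637396 239.13475956797683 [[-0.59813215  0.55501595 -0.57809622  1.43196215]
 [ 0.80130682  0.42504643 -0.42100227  0.62172011]
 [ 0.01205476 -0.71504743 -0.698972    1.07922652]
 [ 0.          0.          0.          1.        ]]
top 53.436662190810154 322.6840482265192 235.6611615064254 [[ 0.02333327 -0.99899598  0.03824378  0.57503642]
 [-0.99970099 -0.0235954  -0.00641708  0.01765338]
 [ 0.00731301 -0.03808261 -0.99924783  0.98842664]
 [ 0.          0.          0.          1.        ]]
wrist 65.70646984690485 320.397264821878 237.31173566788735 [[-0.22879172  0.93990162  0.25345472  0.07273202]
 [ 0.97347404  0.22046533  0.06118283 -0.59893207]
 [ 0.00162786  0.26072972 -0.96541046  0.37294967]
 [ 0.          0.          0.          1.        ]]
```

View pics/top0.png

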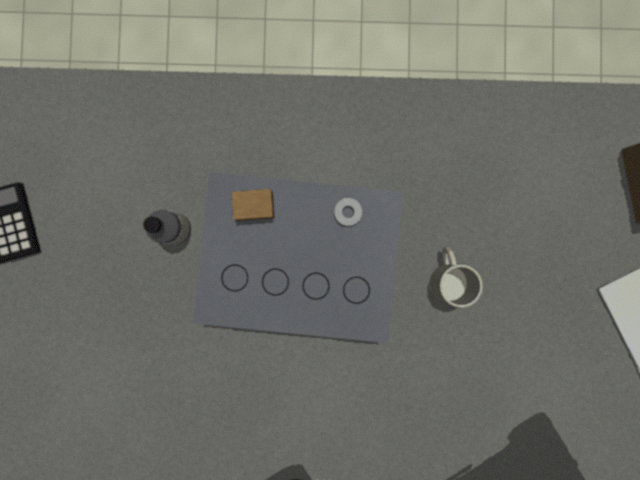

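View pics/scene0.png

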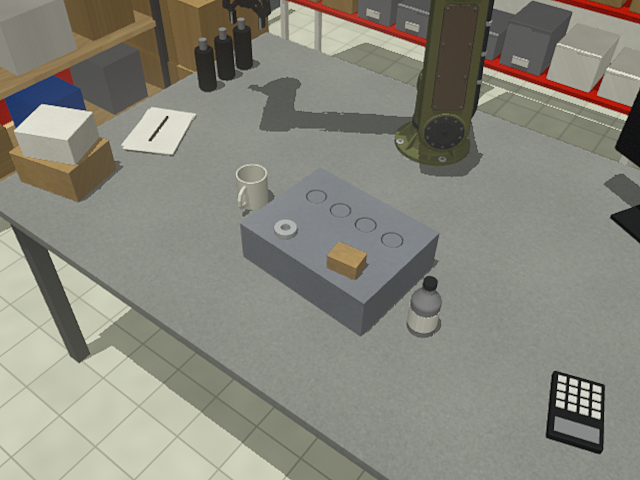

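The top view shows the four disc rings at about (235,278), (275,282), (316,286) and (357,290). The carton is at (252,205), the bearing at (348,212), the oil bottle's cap at (155,225) and the mug at (461,286).

```bash
cat > h.py <<'E'
from bench import *
import numpy as np, cv2
def pix(c,u,v,z):
    f=240/np.tan(np.radians(c["fov_y"]/2)); T=np.array(c["world_from_camera"])
    d=T[:3,:3]@np.array([(u-c["cx"])/f,(v-c["cy"])/f,1]); o=T[:3,3]
    return o+d*(z-o[2])/d[2]
E
python3 - <<'E'
from h import *
c=capture("top")
P={}
for n,u,v in [("s3",235,277.5),("s2",275.5,281.8),("s1",316,286),("s0",357,290),("c_fl",196,324),("c_fr",387,342),("c_bl",211,174),("c_br",402,190)]:
    P[n]=pix(c,u,v,.11); print(n,P[n].round(4))
d=P["s3"]-P["s0"]; print(np.linalg.norm(d), "yaw of till",np.degrees(np.arctan2(-d[0],d[1])))
print([np.linalg.norm(P[a]-P[b]) for a,b in (("c_fl","c_fr"),("c_bl","c_br"),("c_fl","c_bl"))])
s=capture("scene")
for u,v in [(316,196.5),(340.5,210),(366,225),(392,240)]: print(pix(s,u,v,.11).round(4))
R=observe()["tool_rot"];p=observe()["position"]
for k in ("s0","s1","s2","s3"): print(k,(R.T@(P[k]-p))/.15)
cv2.imwrite("pics/z.png",cv2.resize(c["color"][160:360,190:410,::-1],None,fx=3,fy=3,interpolation=cv2.INTER_CUBIC))
E
```

```text
s3 [0.528  0.1711 0.11  ]
s2 [0.5219 0.0966 0.11  ]
s1 [0.5159 0.0221 0.11  ]
s0 [ 0.5103 -0.0533  0.11  ]
c_fl [0.4417 0.2397 0.11  ]
c_fr [ 0.4168 -0.1102  0.11  ]
c_bl [0.7179 0.2212 0.11  ]
c_br [ 0.6968 -0.1329  0.11  ]
0.22511789737701504 yaw of till -4.521821217168706
[np.float64(0.3507526970570942), np.float64(0.3547534857480904), np.float64(0.2767975671764888)]
[ 0.5111 -0.0475  0.11  ]
[0.5152 0.0273 0.11  ]
[0.5219 0.1034 0.11  ]
[0.5276 0.1767 0.11  ]
s0 [-3.2301829   2.87384775  0.90094637]
s1 [-3.3815994   3.35499282  0.90135818]
s2 [-3.53405034  3.82936504  0.90176388]
s3 [-3.6876103   4.30322427  0.90216902]
```

View pics/z.png

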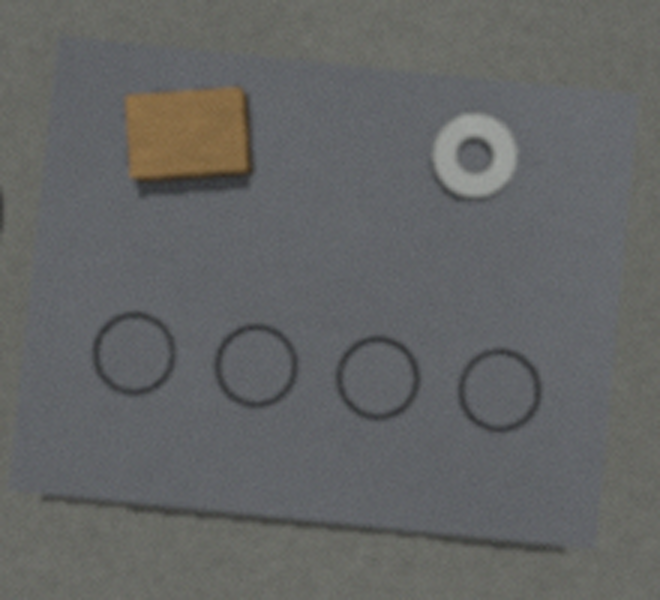

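```bash
python3 -m inch '[[1,[-0.8,0.72,0],0],[1,[-0.8,0.72,0],0],[1,[-0.8,0.72,0],0],[1,[-0.8,0.72,0],0],[1,[-0.8,0.72,0],0]]'
python3 -m inch '[[1,[-0.8,0.72,0],0],[1,[-0.8,0.72,0],0],[1,[-0.8,0.72,0],0],[1,[-0.8,0.72,0],0],[1,[-0.8,0.72,0],0]]'
python3 -m inch '[[1,[-0.8,0.72,0],0],[1,[-0.8,0.72,0],0],[1,[-0.8,0.72,0],0],[1,[-0.8,0.72,0],0],[1,[-0.8,0.72,0],0]]'
python3 -m inch '[[1,[-0.8,0.72,0],0.049],[1,[-0.8,0.72,0],0.049],[1,[-0.8,0.72,0],0.049],[1,[-0.8,0.72,0],0.049],[1,[-0.8,0.72,0],0.049]]'
```

```text
time_s: 0.75
position: [0.2305, -0.4504, 0.2459]
tool_rot: [[-0.973, -0.232, 0.001], [-0.232, 0.973, -0.001], [-0.001, -0.001, -1.0]]
wrist_force: [-0.3, -0.6, 0.7]
gripper_width: 0.0127
time_s: 1.25
position: [0.3222, -0.3184, 0.2453]
tool_rot: [[-0.973, -0.231, -0.0], [-0.231, 0.973, -0.0], [0.0, -0.0, -1.0]]
wrist_force: [0.7, 0.1, 0.5]
gripper_width: -0.0
time_s: 1.75
position: [0.4141, -0.1865, 0.2448]
tool_rot: [[-0.973, -0.23, -0.001], [-0.23, 0.973, -0.0], [0.001, 0.0, -1.0]]
wrist_force: [0.3, -0.9, -0.9]
gripper_width: 0.0003
time_s: 2.25
position: [0.5065, -0.054, 0.2443]
tool_rot: [[-0.997, 0.077, -0.002], [0.077, 0.997, -0.001], [0.002, -0.001, -1.0]]
wrist_force: [0.4, -1.0, -0.8]
gripper_width: -0.0
```

```bash
python3 - <<'E'
from h import *
c=capture("wrist"); cv2.imwrite("pics/w1.png",c["color"][:,:,::-1]); print(c["world_from_camera"], observe()["position"])
c=capture("scene"); cv2.imwrite("pics/s1.png",cv2.resize(c["color"][140:350,180:480,::-1],None,fx=2.6,fy=2.6,interpolation=cv2.INTER_CUBIC))
E
```

```text
[[ 0.07653277  0.96311406  0.25798069  0.44058682]
 [ 0.99706631 -0.07360832 -0.02099009 -0.0486327 ]
 [-0.00122632  0.25883028 -0.96592204  0.37300802]
 [ 0.          0.          0.          1.        ]] [ 0.50588292 -0.05499271  0.24472   ]
```

View pics/w1.png

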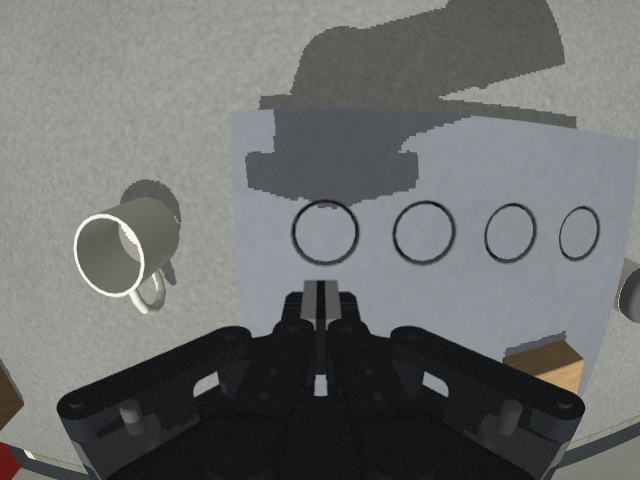

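View pics/s1.png

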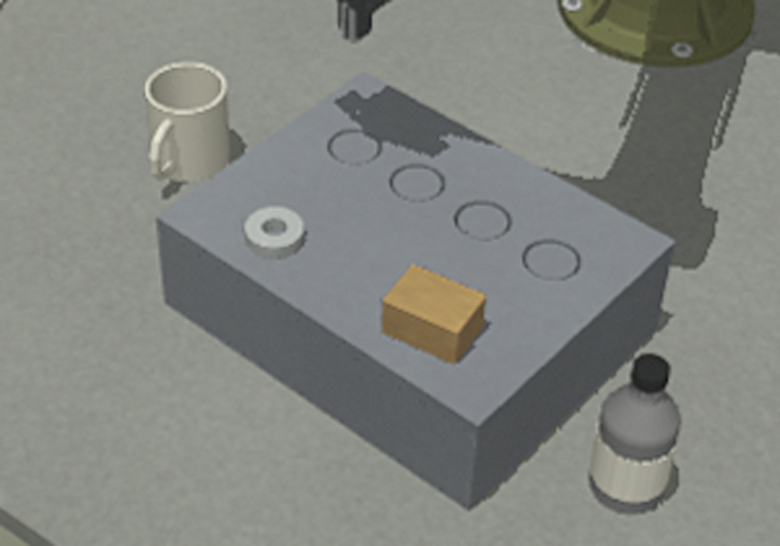

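The wrist view shows the rings at (325.5,232), (424,232.5), (510.5,233) and (580,233). The closed fingertips are at (321,290).

```bash
python3 - <<'E'
from h import *
c=capture("wrist"); f=240/np.radians(c["fov_y"]/2)
f=240/np.tan(np.radians(c["fov_y"]/2))
T=c["world_from_camera"];p=observe()["position"];R=observe()["tool_rot"]
for u,v in [(325.5,232),(424,232.5),(510.5,233),(580,233)]:
    x,y=u-c["cx"],v-c["cy"];r=np.hypot(x,y);th=r/f
    d=T[:3,:3]@np.array([np.sin(th)*x/r,np.sin(th)*y/r,np.cos(th)]);o=T[:3,3]
    q=o+d*(.11-o[2])/d[2]; print(q.round(4),((R.T@(q-p))/.15).round(3))
E
```

```text
[ 0.5066 -0.0518  0.11  ] [-0.006  0.027  0.903]
[0.5127 0.0221 0.11  ] [-0.008  0.521  0.902]
[0.5187 0.0967 0.11  ] [-0.008  1.02   0.902]
[0.5242 0.1721 0.11  ] [-0.006  1.524  0.902]
```

```bash
python3 -m inch '[[1,[-0.02,0.026,0.2],0],[1,[-0.02,0.026,0.45],0],[1,[-0.02,0.026,0.65],0],[1,[-0.02,0.026,0.75],0],[1,[-0.02,0.026,0.75],0],[1,[-0.02,0.026,0.75],0]]'
python3 - <<'E'
from h import *
c=capture("wrist"); cv2.imwrite("pics/w2.png",c["color"][:,:,::-1]);print(observe()["position"],observe()["wrist_force"])
E
```

```text
time_s: 3.0
position: [0.5096, -0.0509, 0.1346]
tool_rot: [[-0.997, 0.078, 0.002], [0.078, 0.997, -0.0], [-0.002, -0.0, -1.0]]
wrist_force: [0.7, 0.9, 0.2]
gripper_width: 0.0001
[ 0.50991436 -0.05058637  0.13512551] [0.73938018 0.14158351 0.41562454]
```

View pics/w2.png

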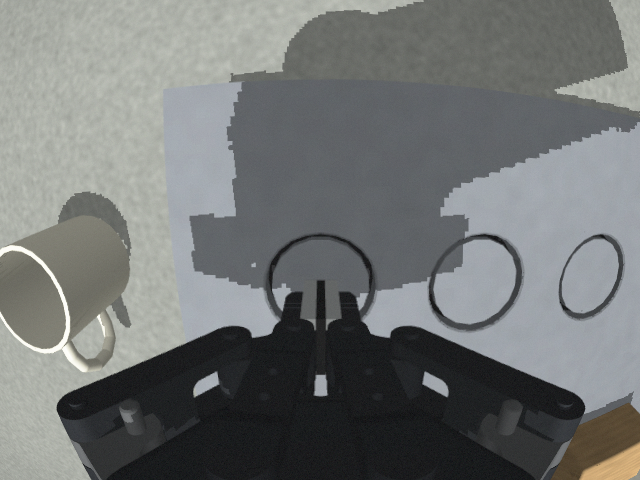

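The first ring is centred near (321,285), and the front edge of the fingertips is at v=280. I'll check this against the projection.

```bash
python3 - <<'E'
from h import *
c=capture("wrist")
f=240/np.tan(np.radians(c["fov_y"]/2))
T=c["world_from_camera"];p=observe()["position"];R=observe()["tool_rot"]
print(p)
for u,v,z in [(321,234,.11),(321,337,.11),(267,285,.11),(374,285,.11),(476,282,.11),(302,280,p[2]-.014),(339,280,p[2]-.014)]:
    x,y=u-c["cx"],v-c["cy"];r=np.hypot(x,y);th=r/f
    d=T[:3,:3]@np.array([np.sin(th)*x/r,np.sin(th)*y/r,np.cos(th)]);o=T[:3,3]
    q=o+d*(z-o[2])/d[2]; print(u,v,q.round(4))
E
```

```text
[ 0.50996093 -0.05034297  0.13511014]
321 234 [ 0.4838 -0.0481  0.11  ]
321 337 [ 0.5341 -0.052   0.11  ]
267 285 [ 0.5055 -0.0741  0.11  ]
374 285 [ 0.5092 -0.0262  0.11  ]
476 282 [0.5128 0.0233 0.11  ]
302 280 [ 0.4998 -0.0572  0.1211]
339 280 [ 0.501  -0.042   0.1211]
```

```bash
python3 -m inch '[[1,[0,0,0.05],0],[1,[0,0,0.07],0],[1,[0,0,0.07],0],[1,[0,0,0.07],0]]'
python3 -m inch '[[1,[0,0,0.007],0],[1,[0,0,0.013],0],[1,[0,0,0.013],0]]'
python3 -m inch '[[1,[0,0,0.007],0],[1,[0,0,0.007],0]]'
```

```text
time_s: 3.5
position: [0.509, -0.05, 0.1223]
tool_rot: [[-0.997, 0.077, -0.0], [0.077, 0.997, -0.0], [0.0, -0.0, -1.0]]
wrist_force: [0.9, -0.9, -0.3]
gripper_width: -0.0001
time_s: 3.8
position: [0.5091, -0.05, 0.1213]
tool_rot: [[-0.997, 0.077, 0.0], [0.077, 0.997, -0.0], [-0.0, -0.0, -1.0]]
wrist_force: [-2.7, 1.0, 4.6]
gripper_width: -0.0002
time_s: 4.0
position: [0.5091, -0.05, 0.1203]
tool_rot: [[-0.997, 0.077, 0.001], [0.077, 0.997, -0.0], [-0.001, -0.0, -1.0]]
wrist_force: [-2.8, 1.1, 5.7]
gripper_width: 0.0002
```

```bash
python3 -m inch '[[1,[0,0,0.007],0],[1,[0,0,0.007],0]]'
python3 -m inch '[[1,[0,0,0.007],0],[1,[0,0,0.007],0]]'
```

```text
time_s: 4.2
position: [0.5091, -0.05, 0.1193]
tool_rot: [[-0.997, 0.077, 0.001], [0.077, 0.997, -0.0], [-0.001, -0.0, -1.0]]
wrist_force: [-2.8, 2.7, 5.6]
gripper_width: 0.0001
time_s: 4.4
position: [0.5091, -0.05, 0.1184]
tool_rot: [[-0.997, 0.077, 0.001], [0.077, 0.997, -0.0], [-0.001, -0.0, -1.0]]
wrist_force: [-3.9, 1.4, 5.1]
gripper_width: -0.0001
```

It gives at about 5 N, so this is the catch. I'll press a little further.

```bash
python3 -m inch '[[1,[0,0,0.007],0],[1,[0,0,0.007],0]]'
python3 -m inch '[[1,[0,0,0.004],0],[1,[0,0,0.004],0],[1,[0,0,0.004],0]]'
python3 - <<'E'
from h import *
c=capture("wrist"); cv2.imwrite("pics/w3.png",c["color"][:,:,::-1]);print(observe()["position"],observe()["wrist_force"])
c=capture("top"); cv2.imwrite("pics/t3.png",c["color"][:,:,::-1])
E
```

```text
time_s: 4.6
position: [0.5091, -0.05, 0.117]
tool_rot: [[-0.997, 0.077, 0.001], [0.077, 0.997, -0.0], [-0.001, 0.0, -1.0]]
wrist_force: [-2.5, 1.4, 4.6]
gripper_width: -0.0003
time_s: 4.9
position: [0.5091, -0.05, 0.1163]
tool_rot: [[-0.997, 0.077, 0.0], [0.077, 0.997, -0.0], [-0.0, -0.0, -1.0]]
wrist_force: [-2.3, 0.9, 4.3]
gripper_width: 0.0002
[ 0.50905535 -0.05004289  0.11630968] [-3.30297571  1.54937336  5.38850938]
```

View pics/w3.png

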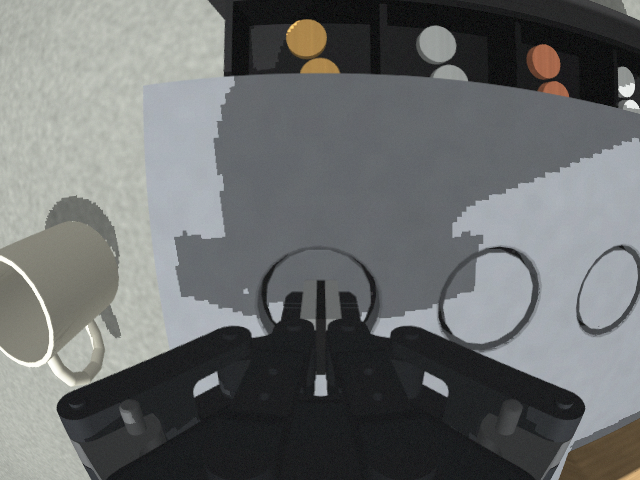

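View pics/t3.png

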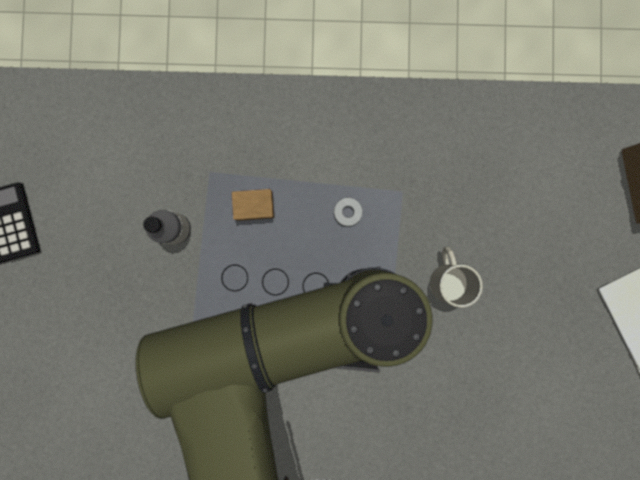

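The wrist view shows the drawer open, with coin compartments visible along the top at v<100. The carton (252,205), bearing (348,212), oil and mug haven't moved. Next I'll lift straight up.

```bash
python3 -m inch '[[1,[0,0,-0.05],0],[1,[0,0,-0.25],0],[1,[0,0,-0.5],0],[1,[0,0,-0.8],0],[1,[0,0,-0.9],0],[1,[0,0,-0.9],0],[1,[0,0,-0.9],0],[1,[0,0,-0.9],0]]'
python3 - <<'E'
from h import *
c=capture("wrist"); cv2.imwrite("pics/w4.png",c["color"][:,:,::-1]);print(observe()["position"],observe()["wrist_force"])
E
```

```text
time_s: 5.8
position: [0.5085, -0.05, 0.2487]
tool_rot: [[-0.997, 0.077, -0.003], [0.077, 0.997, -0.0], [0.003, -0.0, -1.0]]
wrist_force: [-0.3, -0.3, -0.1]
gripper_width: -0.0001
[ 0.50850873 -0.05003901  0.24880606] [-0.44723336  0.36516047 -0.54473119]
```

View pics/w4.png

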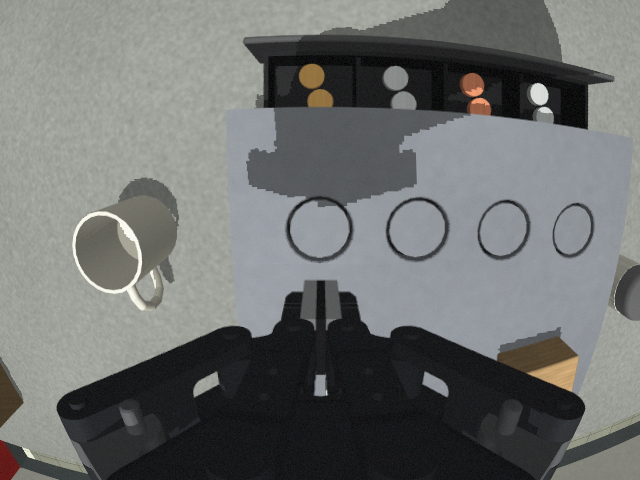

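The drawer stands fully out at v≈40–125. The pressed disc at (320,229) looks just like its neighbours again, and the arm is clear with the wrist force near 0.

```bash
python3 -c "
from bench import *
print(job_done())"
```

```text
the job is handed in; nothing more can be done
None
```

The drawer is open and the job is handed in. `job_done()` gives no verdict, so I can't confirm the score.

- **Finding the catch:** I located the four discs in the top, scene and wrist pictures. The cameras disagreed by up to about 6 mm, so I used the average and checked the centring up close. The first disc I pressed, spot0, was the catch, so I did not feel the other three.
- **Pressing it:** The disc gave at a steady 4 to 6 N over about 6 mm. The drawer sprang open, and I lifted straight up by about 130 mm.
- **Last checks:**
  - The wrist picture shows the drawer standing well out. I judged its opening and the disc's height by eye, not by measurement. The disc looks level with its neighbours again.
  - The carton and mug show no movement in that last picture, where only the edge of the oil bottle is in view. The bearing is out of view there. It and the oil bottle were last seen unmoved while the disc was still pressed.
  - The wrist force was near zero, and the job took about 6 s.

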